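Find and open the unlatched duct cover

ROBOT

A 6-joint arm with a two-finger parallel gripper is mounted at the origin on the work surface. World frame = base frame: x ahead of the robot, y to its left, z up, the work surface at z = 0. Lengths are in m, angles in rad, forces in N, time in s.
With the tool pointing down it reaches from about 0.25 to 0.725 m from the base axis. Payload 4 kg.
Tool frame: the origin (TCP) lies at the centre of the arm's flange, where the gripper is bolted on; the fingertips stand 173 mm ahead of it and the grasp point (between the pads) lies 155 mm ahead of it; x points along the fingers, z is the direction in which the jaws open and shut, and the axes are right-handed (so a half turn about x gives the same grasp; the last joint's range is limited). The gripper opens to 85 mm and grips with 20 to 120 N. Pads are 22 mm wide; open, the fingers measure 114 mm over their backs; the gripper's body (76 mm by 85 mm) begins 54 mm behind the grasp point. The pads swing forward as they close: fully open they stand 13 mm farther back than shut.
Start: joints at [-1.32, 0.241, 0.005, 1.335, 0, 1.571], TCP at [0.124, -0.484, 0.405] pointing down, gripper open.
Joint ranges: [-2.72, 2.72], [-1.05, 1.87], [-1.09, 1.28], [-1.99, 2.15], [-1.42, 1.44], [-3.14, 3.14]. Speed limits (rad/s): [2.79, 2.79, 3.14, 3.14, 3.14, 3.14].

INTERFACE

Orientations are given as a unit quaternion [x, y, z, w].
In Python, from workcell import bot gives the robot as it stands.
- The arm moves only by the tool arm_command, never from a script. Its argument "moves" is one flat list of numbers, 7 for each row, row after row: the shift along the tool's x, y, z in m, then the turn, a rotation vector about the tool's x, y, z in rad, then the closure, from -1 (fully open) to 1 (shut). A call has 1 to 20 rows; each row shifts and turns the pose as measured when the row begins, along the tool's axes as they then stand; what a row does not reach is not made up. A row lasts 1/12 s, in which the tool goes at most 41.7 mm and 7.16 degrees, less where a joint would pass 70% of its speed; a pose out of reach is approached as far as the arm can. A call with a gripper value outside its range is refused whole. The fingers move at their own pace and stop on an object; the grip force is fixed at half the most. Time passes only in rows, so rows that do not move let the fingers close. It gives the time, the measured TCP pose, the force and the opening at its end, in the units of the state.
- bot.get_obs(): the state, without advancing time (a new reading comes with each control period).
- bot.camera(name): name is "side" or "top"; returns the picture (420x560x3 uint8, red, green, blue); there is no depth.
- bot.get_calibration(name): a dict with "mtx" (3x3 intrinsics, pixels), "world_from_camera" (4x4, takes a point from camera to world coordinates). Camera axes: x right, y up, looking along -z (the intrinsics and any distortion apply to the point x, -y, -z); pixel columns grow to the right and rows downward; lengths in m; the calibration is good to about 2 mm. A picture is of the moment at which its call begins. get_calibration takes no time and is no camera call.
- bot.job_done(): hands the job in, once; it reports no verdict.
The state is a dict: "clock": time; "joint_pos": joint angles; "joint_vel": joint speeds; "tau": joint torques, N m; "eef_pos": TCP position; "tool_rot": TCP orientation; "ft_force": force on the tool from outside, world axes, zero at the start; "ft_torque": the same for the moment, N m; "grip_width": finger opening in m.
Only numpy, scipy, OpenCV 4.12 (cv2) and the standard library are available. Lean on these libraries where they do the work, as an engineer would, in place of code of your own. Each camera call takes 0.05 s, during which the arm holds its last target.

TASK

The catch of one of the four identical covers on the bench service duct has been released so that its air coupling can be reached. Press the ribbed pads lightly one after another with the fingertips until you find the cover that rocks, then push its pad end down and forward into the bay until the cover stands wide open, at or near its stop, and leave it so. Only press and push on the top faces: do not prise a cover from below, do not pinch or lift anything, do not press hard, and leave the reference sphere, ring gauge and stylus case where they stand.

Things in the scene. Friction and masses are not known exactly. Their poses are not given: they have to be found in the camera images.
- duct: Aluminium bench service duct fixed to the bench: 144 mm deep (its x axis, away from the robot), 468 mm long (y), 92 mm high (end caps 93 mm); the feet at both ends reach y = +-264 mm, 12 mm high. Origin: centre of its underside, on the bench. Its top: 10 mm near wall, 24 mm far wall, and between them four bays side by side with 10 mm partitions, each shut by an identical cover.
- pivot_line (a point): Middle of the covers' common pivot line, which runs along the duct's y axis at x = +10, z = 90 mm in the duct's frame. Each cover is a plain grey metal plate 106 mm deep (70 mm on the near side of this line, 36 mm on the far side), 96 mm wide, 4 mm thick, flush with the duct's top (92 mm), with a black ribbed pad, 36 mm deep and 78 mm wide, on its near part.
- bay_floor (a point): Middle of the duct's inner floor, 4 mm above the bench. Each bay is 110 mm deep by 100 mm wide inside and empty on the near side of the pivot line; its fittings sit low in the far part. Three covers are latched from below and do not yield at all; one, in a different bay each time, is unlatched and looks just the same.
- cover_tilt (a joint): Tilt (rad) of the unlatched cover, whichever bay it is in: 0 flush; grows as the pad end goes down into the bay and the far end comes up (at most 36 mm above the duct's top); stop at 1.25, wide open. Pressed on its far end it rocks the other way, to -0.10. Friction pivot (0.08 N m, about 1.7 N at mid-pad), no spring: it stays where it is left.
- pad_1 (a point): Centre of the ribbed pad of bay 1 (the +y end of the duct), on the top surface of the cover when flush (92 mm above the bench, 48 mm to the near side of the pivot line). A fixed point of the duct: it does not move with the cover. Its axes are the duct's.
- pad_2 (a point): The same for bay 2, 110 mm along the duct from bay 1.
- pad_3 (a point): The same for bay 3, 220 mm along the duct from bay 1.
- pad_4 (a point): The same for bay 4 (the -y end of the duct), 330 mm along the duct from bay 1.
- ref_sphere: Bystander: white 25 mm reference sphere on a steel stem with a round 48 mm foot, 93 mm high in all, loose on the bench beyond the duct. Origin: centre of its underside.
- ring_gauge: Bystander: steel ring gauge, 64 mm outside, 36 mm bore, 24 mm high, loose on the bench on the near side of the duct. Origin: centre of its underside.
- stylus_case: Bystander: flat black case, 62 by 98 mm, 20 mm high, loose on the bench on the near side of the duct. Origin: centre of its underside.

How it is judged:
On the way:
1. the unlatched cover has been found: it rocks under the fingertips (value of joint cover_tilt above 0.06 rad and contact force between the fingers and cover_tilt_c0 above 0.3 N).
At the end, for the whole second after the job is handed in: The unlatched cover stands open at 1.0 rad or more (its stop is at 1.25), at rest; sphere, ring gauge and case are within 15 mm of where they stood, the sphere upright (value of joint cover_tilt above 1 rad and velocity of joint cover_tilt between -0.05 and 0.05 rad/s and distance of each of ref_sphere, ring_gauge, stylus_case from where it was at the start of the episode below 0.015 m and angle between ref_sphere's own z axis and vertical below 0.15 rad); the robot touches nothing.
It fails at once if the cover was pinched, prised or lifted from its underside instead of pushed on its face (contact force between the arm and cover_tilt_c1 above 1 N).
It fails at once if something was pressed hard (over 60 N) (contact force between the arm and anything else above 60 N).
It fails at once if the reference sphere was disturbed (distance of ref_sphere from where it was at the start of the episode above 0.015 m or angle between ref_sphere's own z axis and vertical above 0.3 rad).
It fails at once if the ring gauge was disturbed (distance of ring_gauge from where it was at the start of the episode above 0.015 m).
It fails at once if the stylus case was disturbed (distance of stylus_case from where it was at the start of the episode above 0.015 m).
It also fails if it takes over 42 s, if anything falls off the work surface, if the arm or the gripper's body presses on something with over 40 N, if the wrist force passes 120 N, or if a joint passes its speed limit or range.

## Working session

There is one attempt and no reset: what is moved stays moved. The work goes in short steps, Python scripts to look and compute and a tool call to move; the robot and the scene stay as the last step left them, time stands still between calls to the robot, and variables do not carry over. Pictures are saved under pics/ and viewed, and the job is handed in when it is done.

Besides the shell and the picture viewer there is one more tool, called after ">>>" by a JSON object that holds its "method" and its "body". arm_command: Moves the arm, as the interface text tells. Its arguments: {"type":"object","properties":{"moves":{"type":"array"}},"required":["moves"]}

```bash
mkdir -p pics; python3 - <<'E'
from workcell import bot
import cv2,numpy as np
for n in("side","top"):
    cv2.imwrite(f"pics/{n}0.png",bot.camera(n)[:,:,::-1])
    c=bot.get_calibration(n);print(n,np.round(c["mtx"],2).tolist(),np.round(c["world_from_camera"],4).tolist(),[k for k in c])
o=bot.get_obs();print({k:np.round(v,4).tolist() for k,v in o.items()})
E
```

```text
side [[423.09, 0.0, 284.06], [0.0, 423.09, 214.41], [0.0, 0.0, 1.0]] [[-0.9662, 0.1673, -0.196, 0.4306], [-0.2576, -0.6411, 0.7229, 0.595], [-0.0047, 0.749, 0.6626, 0.6235], [0.0, 0.0, 0.0, 1.0]] ['mtx', 'world_from_camera']
top [[418.04, 0.0, 275.02], [0.0, 418.04, 219.69], [0.0, 0.0, 1.0]] [[0.0037, 0.9933, -0.1159, 0.5248], [-1.0, 0.0037, -0.0008, 0.0039], [-0.0004, 0.1159, 0.9933, 0.927], [0.0, 0.0, 0.0, 1.0]] ['mtx', 'world_from_camera']
{'clock': 0.1, 'joint_pos': [-1.32, 0.2413, 0.0039, 1.3352, -0.0, 1.5708], 'joint_vel': [-0.0011, -0.0009, 0.0019, 0.0017, -0.0003, 0.0009], 'tau': [0.0001, -37.314, 25.3009, 0.0109, 0.0001, -0.0], 'eef_pos': [0.124, -0.4841, 0.4039], 'tool_rot': [0.4339, 0.5591, -0.4331, 0.5581], 'ft_force': [0.35, 0.7348, -0.4734], 'ft_torque': [0.0409, -0.0129, 0.0098], 'grip_width': 0.0853}
```

View pics/top0.png

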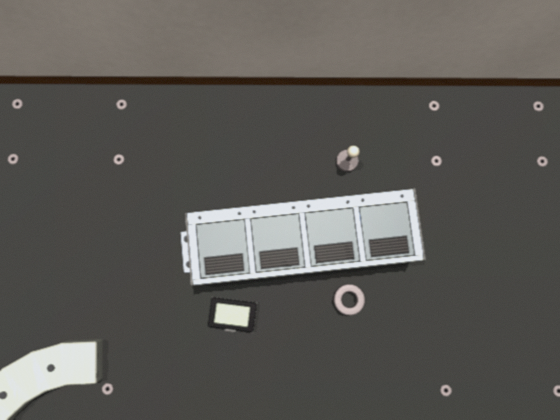

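View pics/side0.png

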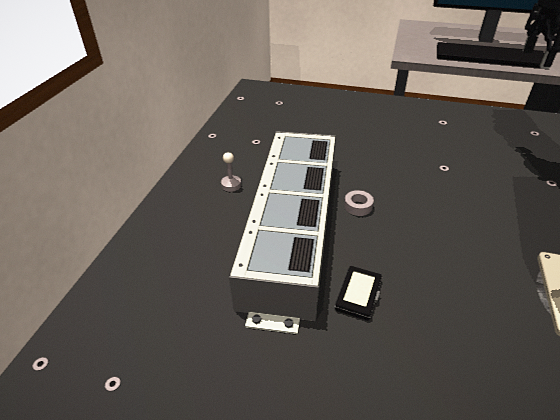

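The top view shows the duct with its pads at about (224,264), (279,258), (333,252) and (388,246). The case is at (232,315), the ring at (349,300) and the sphere foot at (347,160). Next I'll localise these precisely.

```bash
cat > h.py <<'E'
import numpy as np,cv2
from workcell import bot
def ray(n,uv,z):
    c=bot.get_calibration(n);K=c["mtx"];T=np.array(c["world_from_camera"])
    p=np.linalg.inv(K)@[uv[0],uv[1],1];d=T[:3,:3]@[p[0],-p[1],-p[2]];o=T[:3,3]
    return o+d*(z-o[2])/d[2]
def proj(n,P):
    c=bot.get_calibration(n);K=np.array(c["mtx"]);T=np.array(c["world_from_camera"])
    q=T[:3,:3].T@(np.array(P)-T[:3,3]);q=K@[q[0],-q[1],-q[2]];return q[:2]/q[2]
E
python3 - <<'E'
from h import *
for n,pts in(("top",[(224,264),(279,258),(333,252),(388,246)]),("side",[(301,254),(309,212),(314,178),(318,150)])):
    im=cv2.imread(f"pics/{n}0.png");g=im.max(2)
    W=[]
    for u,v in pts:
        hw,hh=(24,14) if n=="top" else (16,22)
        # connected component
        _,lab=cv2.threshold(g,95,255,cv2.THRESH_BINARY_INV)
        k,l,s,c=cv2.connectedComponentsWithStats(lab)
        i=l[v,u];w=ray(n,c[i],.092);W.append(w);print(n,i,s[i].tolist(),c[i].round(1),w.round(4))
    W=np.array(W);d=W[0]-W[-1];print("len",np.linalg.norm(d),"yaw",np.arctan2(-d[0],d[1]),W.mean(0))
for nm,uv,z in(("case",(232,315),.02),("ring",(349,300),.024),("sph",(347,160),.005)):print(nm,ray("top",uv,z).round(3))
for nm,uv,z in(("case",(360,291),.02),("ring",(359,202),.024),("sph",(231,183),.005)):print(nm,ray("side",uv,z).round(3))
E
```

```text
top 15 [205, 254, 38, 20, 518] [223.  263.9] [0.5335 0.1076 0.092 ]
top 0 [0, 0, 560, 420, 65703] [270.1 115.8] [0.8389 0.0155 0.092 ]
top 0 [0, 0, 560, 420, 65703] [270.1 115.8] [0.8389 0.0155 0.092 ]
top 11 [370, 236, 39, 21, 619] [388.6 246. ] [ 0.5703 -0.2224  0.092 ]
len 0.3321267599048069 yaw 0.11112495148629813 [ 0.69536951 -0.02094172  0.092     ]
side 68 [288, 237, 26, 35, 684] [301.  254.4] [0.533  0.1076 0.092 ]
side 45 [297, 199, 22, 28, 492] [307.9 212.6] [ 0.5451 -0.0014  0.092 ]
side 24 [304, 167, 20, 23, 371] [313.5 178.2] [ 0.5574 -0.1112  0.092 ]
side 13 [310, 140, 17, 20, 284] [318.3 149.9] [ 0.5694 -0.2201  0.092 ]
len 0.3298011981201108 yaw 0.11045521285111354 [ 0.55124326 -0.05628592  0.092     ]
case [0.426 0.095 0.02 ]
ring [ 0.459 -0.153  0.024]
sph [ 0.769 -0.157  0.005]
case [0.425 0.102 0.02 ]
ring [ 0.458 -0.141  0.024]
sph [ 0.767 -0.158  0.005]
```

```bash
cat >> h.py <<'E'
from scipy.spatial.transform import Rotation as R
YAW=.1105
ex=np.array([np.cos(YAW),np.sin(YAW),0]);ey=np.array([-np.sin(YAW),np.cos(YAW),0]);ez=np.array([0,0,1.])
mid=np.array([.5513,-.0563,.092])
O=mid+.038*ex; O[2]=0   # duct origin
def duct(p): return O+p[0]*ex+p[1]*ey+p[2]*ez
def state(L=.173):
    o=bot.get_obs();Rt=R.from_quat(o["tool_rot"]);t=o["eef_pos"]+L*Rt.as_matrix()[:,0]
    d=t-O
    print("t",round(o["clock"],2),"tip duct mm",(1e3*np.array([d@ex,d@ey,d[2]])).round(1),"F",np.round(o["ft_force"],1),"w",round(o["grip_width"],4))
    return o,Rt,t
def plan(p,pitch=0.,L=.173,jaw='y'):
    """p tip target duct m; pitch>0: fingers lean forward(+x)"""
    o,Rt,t=state(L)
    x=-np.cos(pitch)*ez+np.sin(pitch)*ex
    z=(ey if jaw=='y' else None)
    z=z*np.sign(z@Rt.as_matrix()[:,2]); y=np.cross(z,x)
    Rg=R.from_matrix(np.c_[x,y,z]);tcp=duct(p)-L*x
    print("shift tool mm",(1e3*Rt.inv().apply(tcp-o["eef_pos"])).round(1),"rotvec",(Rt.inv()*Rg).as_rotvec().round(3),"tcp",tcp.round(3), "shift after rot",(1e3*Rg.inv().apply(tcp-o["eef_pos"])).round(1))
E
python3 - <<'E'
from h import *
o,Rt,t=state();print(Rt.as_matrix().round(3))
for i in range(4): print(i+1,duct([-.038,.165-.11*i,.092]).round(4))
plan([-.038,-.165,.13])
plan([-.038,-.165,.13],.2)
E
```

```text
t 0.1 tip duct mm [-509.9 -377.8  230.9] F [ 0.4  0.7 -0.5] w 0.0853
[[-0.     0.969  0.248]
 [ 0.002  0.248 -0.969]
 [-1.    -0.    -0.002]]
1 [0.5331 0.1077 0.092 ]
2 [ 0.5452 -0.0016  0.092 ]
3 [ 0.5574 -0.111   0.092 ]
4 [ 0.5695 -0.2203  0.092 ]
t 0.1 tip duct mm [-509.9 -377.8  230.9] F [ 0.4  0.7 -0.5] w 0.0853
shift tool mm [ 101.2  497.  -144.8] rotvec [ 0.14  -0.002  0.   ] tcp [ 0.569 -0.22   0.303] shift after rot [ 100.9  471.8 -213.1]
t 0.1 tip duct mm [-509.9 -377.8  230.9] F [ 0.4  0.7 -0.5] w 0.0853
shift tool mm [ 104.6  463.  -149.6] rotvec [ 0.14  -0.016  0.2  ] tcp [ 0.535 -0.224  0.3  ] shift after rot [ 189.2  408.  -213.1]
```

>>> {"method": "arm_command", "body": {"moves": [0,0,0,0.07,0,0.1,1,0,0,0,0.07,0,0.1,1,0,0.03,-0.016,0,0,0,1,0,0.03,-0.016,0,0,0,1,0,0.03,-0.016,0,0,0,1,0,0.03,-0.016,0,0,0,1,0,0.03,-0.016,0,0,0,1,0,0.03,-0.016,0,0,0,1,0,0.03,-0.016,0,0,0,1,0,0.03,-0.016,0,0,0,1,0,0.03,-0.016,0,0,0,1,0,0.03,-0.016,0,0,0,1,0,0.03,-0.016,0,0,0,1,0,0.03,-0.016,0,0,0,1]}}

```text
clock: 1.27
eef_pos: [0.4627, -0.2539, 0.476]
tool_rot: [0.536, 0.479, -0.417, 0.556]
ft_force: [1.1, 0.2, 0.2]
grip_width: 0.0003
```

```bash
python3 - <<'E'
from h import *
plan([-.038,-.165,.105],.2)
E
```

```text
t 1.27 tip duct mm [-113.6 -181.8  306.5] F [1.1 0.2 0.2] w 0.0003
shift tool mm [212.9  33.5 -16.8] rotvec [-0.032 -0.028  0.001] tcp [ 0.535 -0.224  0.275] shift after rot [212.4  34.  -21.6]
```

>>> {"method": "arm_command", "body": {"moves": [0,0.017,-0.01,-0.032,-0.028,0,1,0.03,0.017,-0.01,0,0,0,1,0.03,0,0,0,0,0,1,0.03,0,0,0,0,0,1,0.03,0,0,0,0,0,1,0.03,0,0,0,0,0,1,0.03,0,0,0,0,0,1,0.015,0,0,0,0,0,1,0,0,0,0,0,0,1]}}

```text
clock: 2.02
eef_pos: [0.5427, -0.2176, 0.2846]
tool_rot: [0.518, 0.48, -0.412, 0.576]
ft_force: [-1.0, -0.5, -0.1]
grip_width: 0.0002
```

```bash
python3 - <<'E'
from h import *
plan([-.038,-.165,.094],.2)
E
```

```text
t 2.02 tip duct mm [ -29.4 -159.3  115.1] F [-1.  -0.5 -0.1] w 0.0002
shift tool mm [ 18.9 -12.2   5.4] rotvec [ 0.016 -0.    -0.003] tcp [ 0.535 -0.224  0.264] shift after rot [ 19.  -12.1   5.6]
```

>>> {"method": "arm_command", "body": {"moves": [0.01,-0.012,0.0055,0.016,0,0,1,0.003,0,0,0,0,0,1,0.002,0,0,0,0,0,1,0,0,0,0,0,0,1]}}

```text
clock: 2.35
eef_pos: [0.5345, -0.2239, 0.2667]
tool_rot: [0.522, 0.478, -0.416, 0.571]
ft_force: [0.2, 0.1, -0.0]
grip_width: -0.0004
```

```bash
python3 - <<'E'
from h import *
plan([-.038,-.165,.092],.2)
E
```

```text
t 2.35 tip duct mm [ -38.7 -164.2   97.1] F [ 0.2  0.1 -0. ] w -0.0004
shift tool mm [ 5.2 -0.3  0.3] rotvec [ 0.    -0.003 -0.   ] tcp [ 0.535 -0.224  0.262] shift after rot [ 5.2 -0.3  0.3]
```

>>> {"method": "arm_command", "body": {"moves": [0.0015,0,0,0,0,0,1,0.0015,0,0,0,0,0,1,0.0015,0,0,0,0,0,1]}}

```text
clock: 2.6
eef_pos: [0.5372, -0.2242, 0.2661]
tool_rot: [0.523, 0.476, -0.414, 0.573]
ft_force: [0.9, 0.1, -0.2]
grip_width: 0.0
```

>>> {"method": "arm_command", "body": {"moves": [0.0015,0,0,0,0,0,1]}}

```text
clock: 2.68
eef_pos: [0.538, -0.2242, 0.2654]
tool_rot: [0.523, 0.475, -0.414, 0.574]
ft_force: [-0.1, -0.7, -0.3]
grip_width: 0.0001
```

>>> {"method": "arm_command", "body": {"moves": [0.0015,0,0,0,0,0,1]}}

```text
clock: 2.77
eef_pos: [0.5386, -0.2241, 0.2645]
tool_rot: [0.523, 0.475, -0.414, 0.574]
ft_force: [-0.3, 0.6, -0.4]
grip_width: -0.0001
```

>>> {"method": "arm_command", "body": {"moves": [0.0015,0,0,0,0,0,1]}}

```text
clock: 2.85
eef_pos: [0.5391, -0.2241, 0.2633]
tool_rot: [0.523, 0.474, -0.414, 0.575]
ft_force: [0.0, 0.8, 0.0]
grip_width: -0.0002
```

>>> {"method": "arm_command", "body": {"moves": [0.002,0,0,0,0,0,1,0.002,0,0,0,0,0,1]}}

```text
clock: 3.02
eef_pos: [0.54, -0.224, 0.2596]
tool_rot: [0.523, 0.474, -0.414, 0.575]
ft_force: [-1.7, 0.8, 1.0]
grip_width: 0.0002
```

>>> {"method": "arm_command", "body": {"moves": [0.002,0,0,0,0,0,1,0.002,0,0,0,0,0,1]}}

```text
clock: 3.18
eef_pos: [0.5407, -0.2239, 0.2553]
tool_rot: [0.523, 0.474, -0.414, 0.575]
ft_force: [-1.4, -0.3, 1.5]
grip_width: 0.0
```

```bash
python3 - <<'E'
from h import *
plan([-.038,-.165,.089],.2)
E
```

```text
t 3.18 tip duct mm [ -31.  -165.9   86. ] F [-1.4 -0.3  1.5] w 0.0
shift tool mm [-4.3 -4.5 -0.4] rotvec [ 0.002  0.003 -0.01 ] tcp [ 0.535 -0.224  0.259] shift after rot [-4.3 -4.5 -0.4]
```

Pad 4 gives way: the tip is 6–8 mm below flush at only about 2 N. I'll confirm with a picture.

```bash
python3 - <<'E'
from h import *
cv2.imwrite("pics/s1.png",cv2.resize(bot.camera("side")[90:290,200:400,::-1],(800,600)[:1]*1+(800,)) [:600])
E
```

```text
(no output)
```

View pics/s1.png

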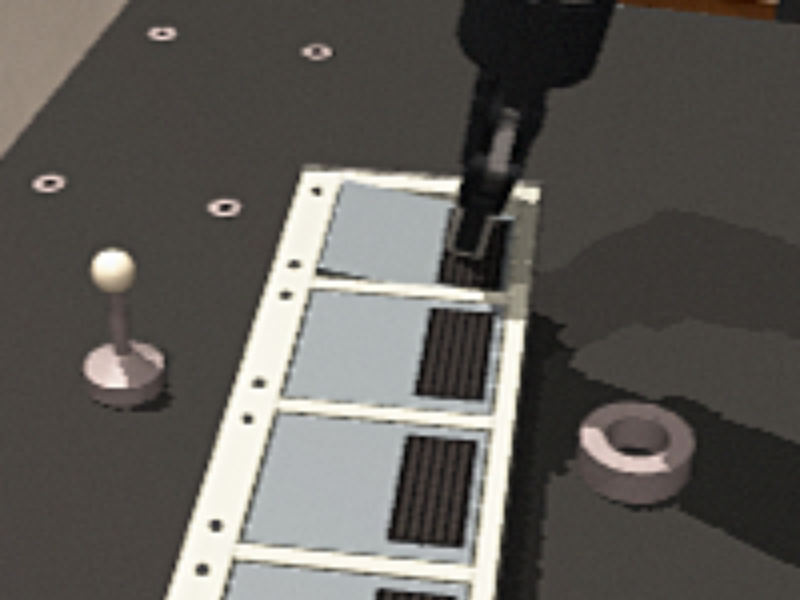

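The picture shows bay 4's cover (top of the view, around (400,230) in the crop) tilted, with its far end raised. The other covers are flush. I'll push it open along its arc.

>>> {"method": "arm_command", "body": {"moves": [0.004,-0.0013,0,0,0,0,1,0.004,-0.0013,0,0,0,0,1,0.004,-0.0013,0,0,0,0,1,0.004,-0.0013,0,0,0,0,1,0.004,-0.0013,0,0,0,0,1]}}

```text
clock: 3.65
eef_pos: [0.5405, -0.2245, 0.2343]
tool_rot: [0.524, 0.472, -0.412, 0.577]
ft_force: [0.2, 0.5, 1.8]
grip_width: -0.0
```

```bash
python3 - <<'E'
from h import *
plan([-.028,-.165,.057],.2)
plan([-.017,-.165,.051],.2)
E
```

```text
t 3.65 tip duct mm [ -30.  -166.8   65.3] F [0.2 0.5 1.8] w -0.0
shift tool mm [ 8.6  3.1 -1. ] rotvec [ 0.004  0.004 -0.017] tcp [ 0.545 -0.223  0.227] shift after rot [ 8.6  3.3 -1. ]
t 3.65 tip duct mm [ -30.  -166.8   65.3] F [0.2 0.5 1.8] w -0.0
shift tool mm [16.8 12.6 -1. ] rotvec [ 0.004  0.004 -0.017] tcp [ 0.556 -0.222  0.221] shift after rot [16.6 12.9 -1. ]
```

>>> {"method": "arm_command", "body": {"moves": [0.004,0.0015,0,0,0,0,1,0.004,0.002,0,0,0,0,1,0.003,0.003,0,0,0,0,1,0.003,0.003,0,0,0,0,1,0.002,0.003,0,0,0,0,1]}}

```text
clock: 4.07
eef_pos: [0.5555, -0.2228, 0.218]
tool_rot: [0.523, 0.473, -0.414, 0.575]
ft_force: [-1.6, -1.5, 2.4]
grip_width: 0.0003
```

```bash
python3 - <<'E'
from h import *
plan([-.017,-.165,.051],.2)
cv2.imwrite("pics/s2.png",cv2.resize(bot.camera("side")[90:240,200:400,::-1],(800,600)))
E
```

```text
t 4.07 tip duct mm [ -15.8 -166.6   48.8] F [-1.6 -1.5  2.4] w 0.0003
shift tool mm [-2.4  1.4 -0.9] rotvec [ 0.002  0.004 -0.012] tcp [ 0.556 -0.222  0.221] shift after rot [-2.4  1.3 -0.9]
```

View pics/s2.png

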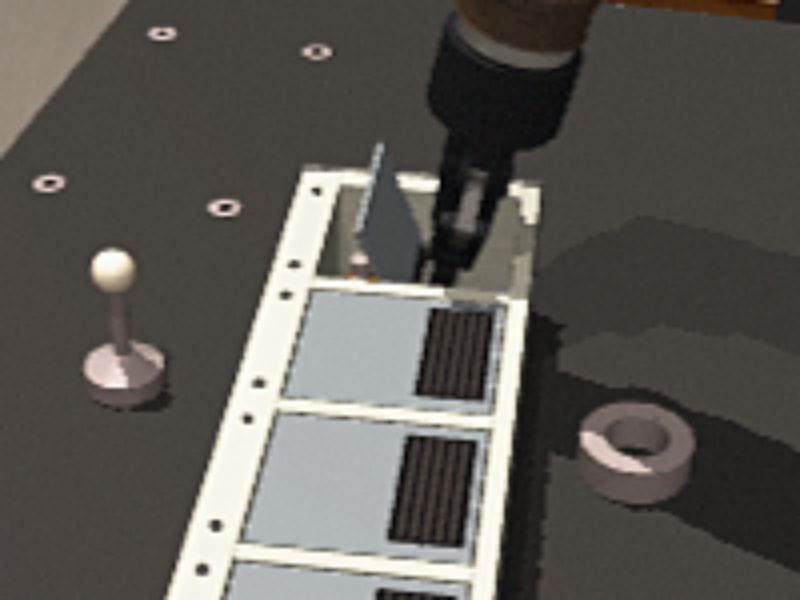

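The cover stands steeply open. I'll push forward a little more, until the stop is felt.

>>> {"method": "arm_command", "body": {"moves": [0,0.002,0,0,0,0,1,0,0.002,0,0,0,0,1]}}

```text
clock: 4.28
eef_pos: [0.5588, -0.2223, 0.2171]
tool_rot: [0.522, 0.475, -0.416, 0.574]
ft_force: [-8.1, -1.3, 5.9]
grip_width: 0.0
```

>>> {"method": "arm_command", "body": {"moves": [0,0.002,0,0,0,0,1]}}

```text
clock: 4.37
eef_pos: [0.5596, -0.2222, 0.2173]
tool_rot: [0.521, 0.476, -0.417, 0.573]
ft_force: [-9.4, -0.7, 8.1]
grip_width: -0.0001
```

```bash
python3 - <<'E'
from h import *
state()
E
```

```text
t 4.37 tip duct mm [ -13.4 -166.5   47.8] F [-9.4 -0.7  8.1] w -0.0001
```

The force rose to 12 N without further travel, so it is at the stop. Now I back off and withdraw upward.

>>> {"method": "arm_command", "body": {"moves": [0,-0.004,0,0,0,0,1,0,-0.005,0,0,0,0,1,-0.005,-0.002,0,0,0,0,1,-0.015,0,0,0,0,0,1,-0.025,0,0,0,0,0,1,-0.03,0,0,0,0,0,1,-0.03,0,0,0,0,0,1,-0.03,0,0,0,0,0,1,-0.03,-0.03,0,0,0,0,1,0,-0.03,0,0,0,0,1,0,-0.03,0,0,0,0,1,0,-0.03,0,0,0,0,1,0,0,0,0,0,0,1,0,0,0,0,0,0,1]}}

```text
clock: 5.53
eef_pos: [0.3941, -0.2386, 0.3613]
tool_rot: [0.522, 0.474, -0.413, 0.577]
ft_force: [0.1, 0.7, 0.9]
grip_width: 0.0001
```

```bash
python3 - <<'E'
from h import *
state()
a=bot.camera("side")[90:240,200:400,::-1];b=bot.camera("top")[120:360,160:480,::-1]
cv2.imwrite("pics/s3.png",np.vstack([cv2.resize(a,(400,300)),cv2.resize(b,(400,300))]))
E
```

```text
t 5.53 tip duct mm [-177.8 -164.7  192.3] F [0.1 0.7 0.9] w 0.0001
```

View pics/s3.png

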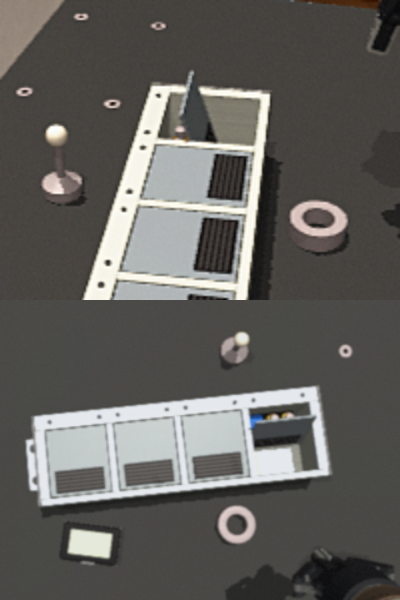

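Both views show bay 4's cover standing steeply open. The bystanders look unmoved and the arm is clear. I'll do a quick check of the angle against the projection before handing in.

```bash
python3 - <<'E'
from h import *
for th in(.9,1.0,1.1,1.2,1.25):
    r=[]
    for y in(-.213,-.117):
        r.append(proj("side",duct([.010+.036*np.cos(th)-.002*np.sin(th),y,.090+.036*np.sin(th)+.002*np.cos(th)])).round(1))
    print(th,[((q-[200,90])*2).round(0) for q in r])
a=bot.camera("side")[100:175,250:350,::-1]
cv2.imwrite("pics/s4.png",cv2.resize(a,(800,600),interpolation=cv2.INTER_NEAREST))
for th in(.8,1.0,1.25):print(th,[((proj("side",duct([.010+.036*np.cos(th)-.002*np.sin(th),y,.090+.036*np.sin(th)+.002*np.cos(th)]))-[250,100])*8).round(0) for y in(-.213,-.117)])
E
```

```text
0.9 [array([183.,  73.]), array([171., 117.])]
1.0 [array([185.,  72.]), array([174., 116.])]
1.1 [array([188.,  71.]), array([177., 115.])]
1.2 [array([191.,  70.]), array([180., 114.])]
1.25 [array([193.,  70.]), array([181., 114.])]
0.8 [array([322., 218.]), array([273., 395.])]
1.0 [array([342., 207.]), array([294., 384.])]
1.25 [array([370., 199.]), array([325., 376.])]
```

View pics/s4.png

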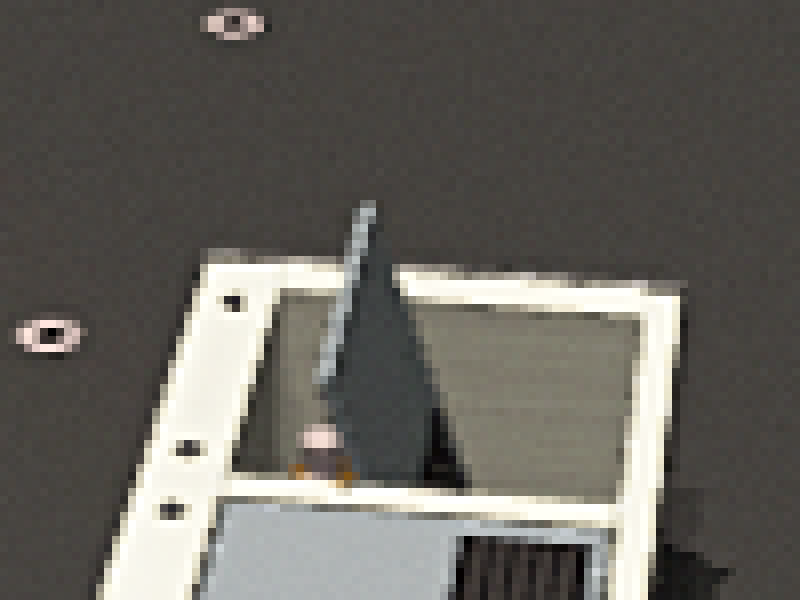

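The edge corners appear at about (370,203) and (328,380), which match the projection for 1.25 rad, so the cover is at its stop. I'm handing in.

```bash
python3 - <<'E'
from h import *
for n,u0 in(("ring",(349,300)),):pass
a=cv2.imread("pics/top0.png").astype(int);b=bot.camera("top")[:,:,::-1].astype(int)
for n,(x0,y0,x1,y1) in dict(case=(205,292,262,335),ring=(332,282,368,318),sph=(332,142,362,172)).items():
    print(n,"mean diff",abs(a[y0:y1,x0:x1]-b[y0:y1,x0:x1]).mean().round(2))
print(bot.job_done())
E
```

```text
case mean diff 2.59
ring mean diff 3.05
sph mean diff 2.79
the job is handed in; nothing more can be done
None
```

The unlatched cover was the one in bay 4, at the −y end of the duct, and it now stands open at its stop. I pressed pad 4 first and it gave way at about 2 N, so I did not press the other three. I then pushed its pad end down and forward with the closed fingertips until the stop was felt at about 12 N, backed off, and handed in at about 6 s.

- **Cover angle:** after I withdrew, the cover's raised edge in the side picture matched a tilt of about 1.25 rad.
- **Bystanders:** the sphere, ring gauge and stylus case look unchanged. Comparing the top pictures from before and after shows only small differences (about 3 grey levels) around each.
- **Arm:** it is clear of everything, with under about 1.2 N at the wrist, which is its noise level.

None of the checks failed or disagreed.

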